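# Get the solder spool out of the blocked findings case

### The arm

A 7-joint arm with a two-finger parallel gripper is mounted at the origin on a cart in front of the work surface, level with it; the furniture and walls round the work are solid. World frame = base frame: x ahead of the robot, y to its left, z up, the work surface at z = 0. Lengths are in m, angles in rad, forces in N, time in s.
With the tool pointing down it reaches from about 0.4 to 0.875 m from the base axis. Payload 19.3 kg.
Tool frame: the origin (TCP) lies midway between the tips of the shut fingers; the grasp point (between the pads) lies bot.tcp_to_grasp behind it (bot.tcp_to_grasp is the distance from the TCP to the grasp point, in m); z points along the fingers, y is the line along which they close (so a half turn about z gives the same grasp; the last joint's range is limited). The gripper opens to 85 mm and grips with 20 to 120 N. Pads are 22 mm wide; open, the fingers measure 114 mm over their backs; the gripper's body (76 mm by 85 mm) begins 54 mm behind the grasp point. The pads swing forward as they close: fully open they stand 13 mm farther back than shut.
Start: joints at [-1.243, 0.521, -0.036, 1.599, 0.021, 1.021, -0.113], TCP at [0.242, 0.576, 0.231] pointing down, gripper open.
Joint ranges: [-2.91, 2.91], [-0.3, 2.13], [-1.5, 1.42], [0.17, 2.43], [-1.26, 4.41], [0.16, 1.93], [-2.52, 2.52]. Speed limits (rad/s): [1.89, 1.89, 2.39, 2.39, 3.01, 3.01, 3.01].

### API

Orientations are given as [roll, pitch, yaw] about the fixed x, y, z axes, in that order (R = Rz(yaw) Ry(pitch) Rx(roll)).
In Python, from workcell import observe, imaging, bot gives the robot as it stands.
- The arm moves only by the tool send_rows, never from a script. Its argument "plan" is text: rows parted by semicolons, each of 7 numbers parted by spaces: the shift along the tool's x, y, z in m, then the turn, a rotation vector about the tool's x, y, z in degrees, then the finger opening in m, from 0 to 0.0854. In form: dx dy dz rx ry rz claw; .... A call has 1 to 10 rows; each row is the pose to reach, as a shift and turn from the pose commanded when the call began, along the tool's axes at that moment; what a row does not reach only later rows make up. A row lasts 1/12 s, in which the tool goes at most 41.7 mm and 7.16 degrees, less where a joint would pass 70% of its speed; a pose out of reach is approached as far as the arm can. A call with a gripper value outside its range is refused whole. The fingers move at their own pace and stop on an object; "grip_force" is the grip in N (left out, the last holds). Time passes only in rows, so rows that repeat a pose let the fingers close. It gives the time, the measured TCP pose, the force, the opening and the grip force at its end, in the units of the state.
- observe(): the state, without advancing time (a new reading comes with each control period).
- imaging.grab_frame(name): name is "scene" or "top" or "wrist"; returns a dict with "color" (400x640x3 uint8, red, green, blue), "fx", "fy", "cx", "cy" (pixels), "dist_coeffs" ([k1, k2, p1, p2, k3] as OpenCV has them; the pictures are not rectified), "eye" and "orientation" of the camera in the world; the wrist camera has in their place "tool_from_camera" (4x4, takes a point from camera to tool coordinates, whose origin is the TCP and whose axes are the flange's). Camera axes: x right, y down, z forward; pixel columns grow to the right and rows downward; lengths in m; the calibration is good to about 2 mm. A picture is of the moment at which its call begins: read the wrist's pose just before it. There is no depth.
- bot.job_done(): hands the job in; it is judged then, once.
The state is a dict: "clock": time; "qpos": joint angles; "qd": joint speeds; "joint_efforts": joint torques, N m; "position": TCP position; "tool_rot": TCP orientation; "force": force on the tool from outside, world axes, zero at the start; "moment": the same for the moment, N m; "grip_width": finger opening in m; "finger_force": force on a finger pad.
Only numpy, scipy, OpenCV 4.12 (cv2) and the standard library are available. Lean on these libraries where they do the work, as an engineer would, in place of code of your own. Each camera call takes 0.05 s, during which the arm holds its last target. There are 200 camera calls.

### The job

I need the spool of solder wire out of the findings case, but the black jar, the spirit lamp and the black cup stand where its clear cover slides out: set those three aside on the cork mat first, keeping them upright and not shoving them with the cover, then slide the cover fully open, lift the spool out and stand it on the bare half of the white soldering board, leaving the other things in the case alone. Then slide the cover fully shut and put the jar, the lamp and the cup each back exactly where it stood.

Things in the scene. Friction and masses are not known exactly. Their poses are not given: they have to be found in the camera images.
- jar_center (a point): black pitch jar, round, closed, loose: 60 mm across, 70 mm high, 160 g; the point is its centre, 35 mm above its foot, z up. It stands on the bench in the cover's way, in a row with the lamp and the cup, about 80 mm apart; which stands where changes. Each of the three must end within 15 mm of where it stood at the start
- lamp_center (a point): spirit lamp, loose: pale glass bulb 68 mm across up to 53 mm above its foot, with a brass cap on top, 30 mm across, from 53 to 79 mm above the foot (grasp the cap from above); 150 g; the point is on its axis 39.5 mm above its foot, z up
- cup_center (a point): small black open cup, loose: 48 mm across, 41 mm high, 35 g, wall stiff; the point is on its axis 20.5 mm above its foot, z up. Smaller and lower than the jar
- spool_center (a point): spool of silver solder wire with two pale flanges, loose, standing on a flange on the floor of the case under the clear cover: 48 mm across the flanges, 26 mm high, 85 g; the point is its centre, 13 mm above its foot, z up. The three things in the case lie about 72 mm apart in a row along the case's y; which lies where changes; the spool has at least 25 mm free beside it both ways along y
- cover_pull (a point): centre of the light wooden pull on the front edge of the clear sliding cover, 51 mm above the bench: 70 mm long (its y), 13 mm thick (its x), reaching 11 mm above the point; the sheet's top lies 12 mm below it (with a 3 mm batten, 14 mm wide in x, along its front edge). Its axes are the case's: the cover slides out level along -x, against 1 to 2 N of friction, and stays where left
- cover (a joint): how far the cover is slid out, m: 0 shut, 0.098 fully open; 0 to 0.010 at the start. The sheet lies 35 to 39 mm above the bench: taller things in front block it. Measured from the shut pull the dark wooden case reaches 7 mm to -x, 119 mm to +x and 138 mm to each side; floor 6 mm, sides and back 46 mm, front 33 mm above the bench. Open, it bares all but the front 22 mm of the case
- mat_top (a point): centre of the top of the cork mat, the side area: 240 mm (its x) by 95 mm (its y), 6 mm thick, fixed flat on the bench. It lies left or right of the case, the soldering board on the other side
- board_bare (a point): middle of the bare half of the white perforated soldering board, on its top face: board 200 mm (its x) by 95 mm (its y), 12 mm thick, fixed, on the side of the case where the mat is not; it reaches 52 mm to -x and 148 mm to +x of the point. A grey borax dish, 72 mm across, 30 mm high, is fixed on the other half, 103 mm along +x from the point
- ring_box_center (a point): small dark red open ring box, 24x29x12 mm, loose in the case, a neighbour of the spool: to be left alone; the point is its centre, 6 mm above the floor of the case
- stones_center (a point): small white tray with stones, 33x36x7 mm, loose in the case, a neighbour of the spool: to be left alone; the point is its centre, 3.5 mm above the floor of the case
Mind the look-alikes: they are no part of the job. Leave any green look-alike of the part that bears jar_center alone. There is more than one size of the part that bears lamp_center; the job needs the larger.

How it is judged:
On the way, in this order (a step that is already met when the one before it is completed fails the run):
1. jar, lamp and cup all stand upright on the cork mat, let go, while the cover is still no more than ajar (x of jar_center in the frame of mat_top between -0.118 and 0.118 m and y of jar_center in the frame of mat_top between -0.045 and 0.045 m and z of jar_center in the frame of mat_top below 0.041 m and angle between each of jar_center, lamp_center, cup_center's own z axis and vertical below 0.15 rad and x of lamp_center in the frame of mat_top between -0.118 and 0.118 m and y of lamp_center in the frame of mat_top between -0.045 and 0.045 m and z of lamp_center in the frame of mat_top below 0.0455 m and x of cup_center in the frame of mat_top between -0.118 and 0.118 m and y of cup_center in the frame of mat_top between -0.045 and 0.045 m and z of cup_center in the frame of mat_top below 0.0265 m and contact force between the fingers and jar below 0.5 N and contact force between the fingers and lamp below 0.5 N and contact force between the fingers and cup below 0.5 N and value of joint cover below 0.03 m), for 0.2 s.
2. the cover is slid open (90 mm or more) (value of joint cover above 0.09 m), for 0.2 s.
3. the spool stands on the bare half of the soldering board, let go (x of spool_center in the frame of board_bare between -0.024 and 0.024 m and y of spool_center in the frame of board_bare between -0.024 and 0.024 m and z of spool_center in the frame of board_bare below 0.018 m and angle between spool_center's own z axis and vertical below 0.15 rad and contact force between the fingers and spool below 0.5 N), for 0.2 s.
4. the cover is shut again while jar, lamp and cup still stand on the mat (value of joint cover below 0.006 m and x of jar_center in the frame of mat_top between -0.118 and 0.118 m and y of jar_center in the frame of mat_top between -0.045 and 0.045 m and z of jar_center in the frame of mat_top below 0.041 m and angle between each of jar_center, lamp_center, cup_center's own z axis and vertical below 0.15 rad and x of lamp_center in the frame of mat_top between -0.118 and 0.118 m and y of lamp_center in the frame of mat_top between -0.045 and 0.045 m and z of lamp_center in the frame of mat_top below 0.0455 m and x of cup_center in the frame of mat_top between -0.118 and 0.118 m and y of cup_center in the frame of mat_top between -0.045 and 0.045 m and z of cup_center in the frame of mat_top below 0.0265 m), for 0.2 s.
At the end, for the whole second after the job is handed in: jar, lamp and cup each stand upright within 15 mm of where they stood at the start, the spool stands on its flange on the bare half of the soldering board (its centre within 24 mm of the middle of that half, each way), the cover is shut to within 6 mm, and all is at rest and let go (distance of each of jar_center, lamp_center, cup_center from where it was at the start of the episode below 0.015 m and angle between each of jar_center, lamp_center, cup_center, spool_center's own z axis and vertical below 0.15 rad and x of spool_center in the frame of board_bare between -0.024 and 0.024 m and y of spool_center in the frame of board_bare between -0.024 and 0.024 m and z of spool_center in the frame of board_bare below 0.018 m and value of joint cover below 0.006 m and linear speed of each of jar, lamp, cup, spool below 0.02 m/s); the robot touches nothing.
It fails at once if the jar, the lamp or the cup is tipped (beyond about 30 degrees) (angle between any of jar_center, lamp_center, cup_center's own z axis and vertical above 0.55 rad).
It fails at once if the cover shoves the jar, the lamp or the cup (contact force between cover and jar above 1 N or contact force between cover and lamp above 1 N or contact force between cover and cup above 1 N).
It fails at once if the ring box or the stone tray is moved by more than 12 mm (distance of any of ring_box_center, stones_center from where it was at the start of the episode above 0.012 m).
It also fails if it takes over 144 s, if anything falls off the work surface, if the arm or the gripper's body presses on something with over 40 N, if the wrist force passes 120 N, or if a joint passes its speed limit or range.

## Working session

There is one attempt and no reset: what is moved stays moved. The work goes in short steps, Python scripts to look and compute and a tool call to move; the robot and the scene stay as the last step left them, time stands still between calls to the robot, and variables do not carry over. Pictures are saved under pics/ and viewed, at most 14 in all, crops included, and the job is handed in when it is done.

Besides the shell and the picture viewer there is one more tool, called after "Emit:" by a JSON object that holds its "fn" and its "kwargs", one argument or row to a line. send_rows: Moves the arm, as the interface text tells. Its arguments: {"type":"object","properties":{"plan":{"type":"string"},"grip_force":{"type":"number"}},"required":["plan"]}

```bash
mkdir -p pics; ls; python3 - <<'E'
from workcell import observe, imaging, bot
import cv2,json
s=observe();print(s, bot.tcp_to_grasp)
for n in("top","scene"):
    f=imaging.grab_frame(n);cv2.imwrite(f"pics/{n}0.png",f["color"][:,:,::-1])
    print({k:v for k,v in f.items() if k!="color"})
E
```

```text
pics
{'clock': 0.0, 'qpos': array([-1.24319911,  0.5220068 , -0.03633827,  1.6000347 ,  0.02119948,
        1.02109294, -0.11279405]), 'qd': array([ 0.00140677,  0.00078729, -0.00069936,  0.00289079,  0.00043029,
        0.00116087,  0.00096676]), 'joint_efforts': array([ 3.12675766e-04, -9.27100682e+01,  1.97969645e+00, -3.69936490e+01,
        1.78399240e-02,  8.18023720e-03, -5.81982044e-05]), 'position': array([0.24201058, 0.57586038, 0.23072055]), 'tool_rot': array([-3.14043846e+00,  7.75632676e-05,  2.74380109e+00]), 'force': array([-0.1395448 ,  0.09988037,  0.08606105]), 'moment': array([0.01414264, 0.01046159, 0.03410716]), 'finger_force': 0.0, 'grip_width': 0.08527084339233283} 0.0187
{'fx': 471.483821536032, 'fy': 471.483821536032, 'cx': 319.5858625092916, 'cy': 204.089109115646, 'dist_coeffs': array([-0.08388935,  0.        ,  0.        ,  0.        ,  0.        ]), 'eye': array([ 0.34264625, -0.00145261,  1.12077917]), 'orientation': array([-3.00515715, -0.01912113, -1.56951131])}
{'fx': 471.9499214707753, 'fy': 471.9499214707753, 'cx': 324.5922514305809, 'cy': 201.2808970940449, 'dist_coeffs': array([-0.0150095,  0.       ,  0.       ,  0.       ,  0.       ]), 'eye': array([-0.15009532, -0.53142404,  0.90741521]), 'orientation': array([-2.36006305,  0.01786645, -0.90000073])}
```

View pics/top0.png

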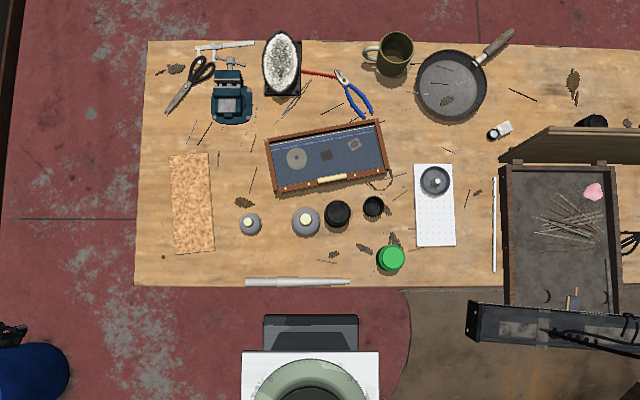

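View pics/scene0.png

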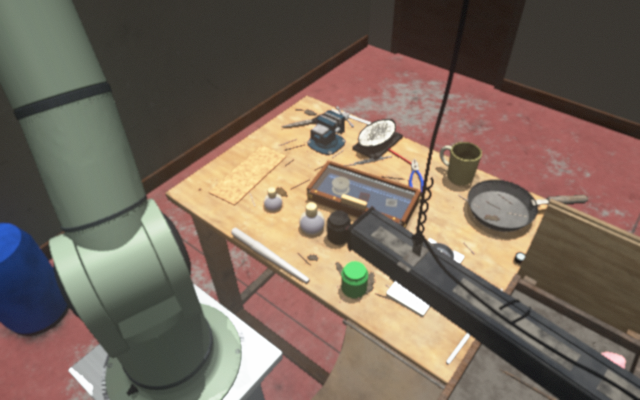

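The top view shows the mat at left (191,203), the large lamp at (305,221), the jar at (337,214), the cup at (373,206), the pull at (332,179) and the spool at (297,158). It also shows the board at right (435,205), with its dish at (435,181). The look-alikes are the small lamp (250,223) and the green jar (391,258).

```bash
cat > h.py <<'E'
import numpy as np, cv2
from scipy.spatial.transform import Rotation as R
from workcell import observe, imaging, bot
def frame(n):
    s=observe(); f=imaging.grab_frame(n)
    if n=="wrist":
        T=np.array(f["tool_from_camera"]); Rt=R.from_euler("xyz",s["tool_rot"]).as_matrix()
        f["R"]=Rt@T[:3,:3]; f["o"]=Rt@T[:3,3]+s["position"]
    else: f["R"]=R.from_euler("xyz",f["orientation"]).as_matrix(); f["o"]=f["eye"]
    f["K"]=np.array([[f["fx"],0,f["cx"]],[0,f["fy"],f["cy"]],[0,0,1]])
    return f
def ray(f,uv,z):
    p=cv2.undistortPoints(np.array(uv,float).reshape(-1,1,2),f["K"],f["dist_coeffs"]).reshape(-1,2)
    d=np.c_[p,np.ones(len(p))]@f["R"].T
    return f["o"]+d*((z-f["o"][2])/d[:,2])[:,None]
def pix(f,P):
    v=(np.array(P,float).reshape(-1,3)-f["o"])@f["R"]
    return cv2.projectPoints(v,np.zeros(3),np.zeros(3),f["K"],f["dist_coeffs"])[0].reshape(-1,2)
def save(f,name,s=1,box=None):
    c=f["color"][:,:,::-1]
    if box: c=c[box[1]:box[3],box[0]:box[2]]
    cv2.imwrite("pics/"+name,cv2.resize(c,None,fx=s,fy=s,interpolation=cv2.INTER_CUBIC))
def to_tool(P,s=None):
    "world displacement target TCP -> tool-axis shift now"
    s=s or observe(); return R.from_euler("xyz",s["tool_rot"]).inv().apply(np.array(P)-s["position"])
E
python3 - <<'E'
from h import *
f=frame("top"); c=f["color"]; hsv=cv2.cvtColor(c,cv2.COLOR_RGB2HSV)
save(f,"crop.png",3.2,(155,110,405,290))
def big(m,box):
    k=np.zeros(m.shape,np.uint8);x0,y0,x1,y1=box;k[y0:y1,x0:x1]=m[y0:y1,x0:x1]
    cs=cv2.findContours(k.astype(np.uint8),0,1)[0] if 0 else cv2.findContours(k.astype(np.uint8),cv2.RETR_EXTERNAL,cv2.CHAIN_APPROX_NONE)[0]
    return max(cs,key=cv2.contourArea)
V=hsv[...,2];S=hsv[...,1];H=hsv[...,0]
def rep(n,m,box,z):
    q=big(m,box);r=cv2.minAreaRect(q);P=ray(f,[r[0]],z)[0];B=ray(f,cv2.boxPoints(r),z)
    e=B[1]-B[0];g=B[2]-B[1]
    print(n,np.round(r[0],1),P.round(4),"sides",np.linalg.norm(e).round(4),np.linalg.norm(g).round(4),"ang",np.degrees(np.arctan2(e[1],e[0])).round(1),np.degrees(np.arctan2(g[1],g[0])).round(1))
rep("capL",(S>40)&(V>150)&(H<35),(294,208,317,232),.079)
rep("jar",V<70,(322,196,352,232),.06)
rep("cup",V<70,(360,192,386,220),.035)
rep("pull",(V>190)&(H<35)&(S>40),(310,165,355,192),.062)
rep("board",(S<25)&(V>200),(405,155,465,255),.012)
rep("mat",(S>80)&(V>175)&(H<25),(165,145,218,258),.006)
E
```

```text
capL [304.  216.9] [0.457  0.0134 0.079 ] sides 0.0254 0.0165 ang -52.7 -143.1
jar [337. 214.] [ 0.4658 -0.0611  0.06  ] sides 0.0592 0.0594 ang -89.8 179.6
cup [373. 206.] [ 0.4878 -0.1466  0.035 ] sides 0.047 0.0471 ang -89.7 179.0
pull [331.6 177.6] [ 0.5494 -0.0489  0.062 ] sides 0.0671 0.0096 ang -78.2 -169.2
board [434.4 204.3] [ 0.4955 -0.2978  0.012 ] sides 0.0944 0.1996 ang -87.0 -179.7
mat [191. 201.] [0.502 0.285 0.006] sides 0.2718 0.1277 ang 2.7 -90.0
```

View pics/crop.png

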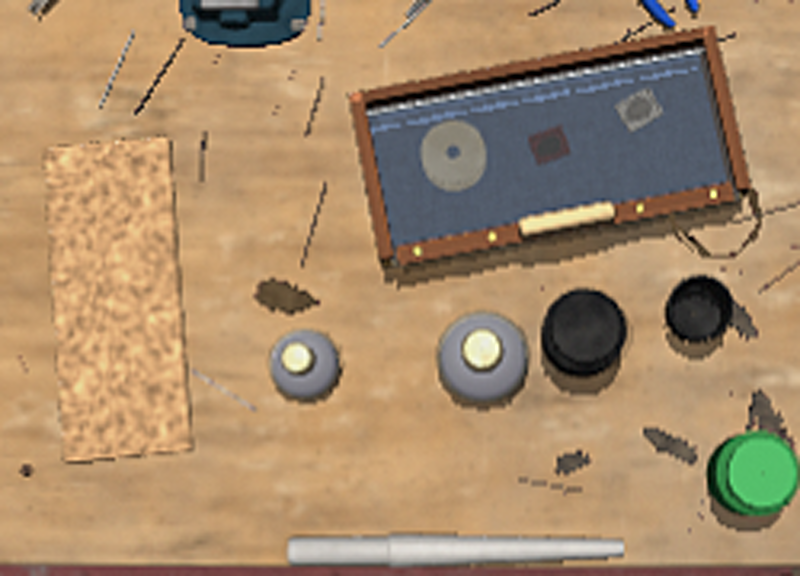

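The crop confirms the layout. The mat corners, in crop pixels, are (43,146), (171,138), (192,449) and (65,461). The lamp cap is at (482,349), the jar top at (584,331), the cup rim at (699,307) and the spool at (453,152).

```bash
python3 - <<'E'
from h import *
f=frame("top")
c=lambda a:(np.array(a,float)+.5)/3.2-.5+[155,110]
def p(n,a,z): 
    P=ray(f,c(a),z); print(n,P[:,:2].round(4).tolist()); return P
p("cap",[[482,349]],.079);p("bulb",[[483,360]],.027);p("jar",[[584,331]],.07);p("cup",[[699,307]],.041);p("spool",[[453,153]],.032)
m=p("mat",[[43,146],[171,138],[192,449],[65,461]],.006);print(m.mean(0), np.linalg.norm(np.roll(m,-1,0)-m,axis=1))
p("pull ends",[[520,228],[613,212]],.062);p("case top corners",[[350,95],[712,29],[748,190]],.046)
p("front strip ends(33mm)",[[383,263],[740,197]],.033)
p("ring,stones",[[550,145],[638,109]],.015)
# board by mask corners
hs=cv2.cvtColor(f["color"],cv2.COLOR_RGB2HSV);k=np.zeros(hs.shape[:2],np.uint8);k[155:255,405:465]=((hs[...,1]<25)&(hs[...,2]>190))[155:255,405:465]
q=max(cv2.findContours(k,0,1)[0],key=cv2.contourArea);b=cv2.boxPoints(cv2.minAreaRect(q));B=ray(f,b,.012);print(b.round(1).tolist(),B.round(4).tolist())
print(observe()["position"])
E
```

```text
cap [[0.4528, 0.0105]]
bulb [[0.4503, 0.0104]]
jar [[0.4667, -0.0609]]
cup [[0.4879, -0.146]]
spool [[0.6032, 0.0333]]
mat [[0.614, 0.3458], [0.6203, 0.2481], [0.3856, 0.2247], [0.3762, 0.3187]]
[0.49904268 0.28431228 0.006     ] [0.09786995 0.23588829 0.09445564 0.23939497]
pull ends [[0.5415, -0.0159], [0.5534, -0.0824]]
case top corners [[0.6431, 0.1088], [0.6955, -0.1583], [0.5736, -0.1826]]
front strip ends(33mm) [[0.5205, 0.0836], [0.5711, -0.1787]]
ring,stones [[0.6138, -0.039], [0.6422, -0.1055]]
[[413.6000061035156, 164.10000610351562], [451.79998779296875, 162.39999389648438], [455.29998779296875, 245.0], [417.1000061035156, 246.60000610351562]] [[0.5936, -0.2499, 0.012], [0.5986, -0.3443, 0.012], [0.398, -0.3453, 0.012], [0.3943, -0.2531, 0.012]]
[0.24207013 0.5760269  0.23098285]
```

Emit:
{"fn": "send_rows", "kwargs": {
  "plan": "-.4125 -.440 .031 0 0 56 .085;-.4125 -.440 .031 0 0 56 .085;-.4125 -.440 .031 0 0 56 .085;-.4125 -.440 .031 0 0 56 .085;-.4125 -.440 .031 0 0 56 .085;-.4125 -.440 .031 0 0 56 .085;-.4125 -.440 .031 0 0 56 .085;-.4125 -.440 .031 0 0 56 .085;-.4125 -.440 .031 0 0 56 .085;-.4125 -.440 .031 0 0 56 .085",
  "grip_force": 25
}}

```text
clock: 1.03
position: [0.387, 0.1843, 0.21]
tool_rot: [3.141, -0.0, 1.766]
force: [1.8, 1.1, 0.1]
grip_width: 0.0849
finger_force: 0.0
```

Emit:
{"fn": "send_rows", "kwargs": {
  "plan": "-.183 .03 .01 0 0 0 .085;-.183 .03 .01 0 0 0 .085;-.183 .03 .01 0 0 0 .085;-.183 .03 .01 0 0 0 .085;-.183 .03 .01 0 0 0 .085;-.183 .03 .01 0 0 0 .085;-.183 .03 .01 0 0 0 .085"
}}

```text
clock: 1.62
position: [0.452, 0.0114, 0.1998]
tool_rot: [-3.141, 0.0, 1.764]
force: [0.4, 1.4, -0.7]
grip_width: 0.0851
finger_force: 0.0
```

```bash
python3 - <<'E'
from h import *
f=frame("wrist");save(f,"w1.png");s=observe();print(s["position"],s["tool_rot"],f["o"])
for n,P in dict(cap=(.4528,.0105,.079),jar=(.4667,-.0609,.07),cup=(.4879,-.146,.041),pull=(.5475,-.049,.062)).items(): print(n,pix(f,P).round(0))
E
```

```text
[0.45171278 0.01250492 0.1997912 ] [-3.14120290e+00 -1.42925320e-04  1.76582625e+00] [0.43765208 0.08283498 0.34135793]
cap [[322. 194.]]
jar [[322. 257.]]
cup [[325. 308.]]
pull [[395. 257.]]
```

View pics/w1.png

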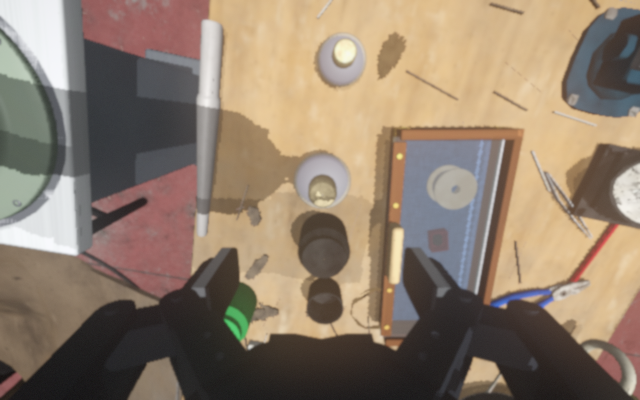

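The wrist view shows the large lamp's cap at (322,189), and my estimate projects to (322,194). The jar, cup and pull also agree to within a few pixels, so I'll go down on the cap.

Emit:
{"fn": "send_rows", "kwargs": {
  "plan": "-.001 0 .04 0 0 0 .075;-.001 0 .08 0 0 0 .07;-.001 0 .12 0 0 0 .07;-.001 0 .144 0 0 0 .07;-.001 0 .144 0 0 0 .06;-.001 0 .144 0 0 0 .02;-.001 0 .144 0 0 0 .02;-.001 0 .144 0 0 0 .02;-.001 0 .144 0 0 0 .02;-.001 0 .144 0 0 0 .02"
}}

```text
clock: 2.5
position: [0.4532, 0.012, 0.0576]
tool_rot: [3.138, -0.0, 1.767]
force: [-0.7, 0.7, 11.7]
grip_width: 0.0281
finger_force: 25.4
```

Emit:
{"fn": "send_rows", "kwargs": {
  "plan": "0 0 -.03 0 0 0 .02;0 0 -.07 0 0 0 .02;0 0 -.11 0 0 0 .02;.035 .003 -.11 0 0 0 .02;.075 .006 -.11 0 0 0 .02;.115 .009 -.11 0 0 0 .02;.155 .012 -.11 0 0 0 .02;.195 .015 -.11 0 0 0 .02;.235 .018 -.11 0 0 0 .02;.265 .0203 -.11 0 0 0 .02"
}}

```text
clock: 3.33
position: [0.4195, 0.2791, 0.1673]
tool_rot: [3.14, -0.002, 1.769]
force: [0.2, 0.6, -1.3]
grip_width: 0.0282
finger_force: 26.2
```

```bash
python3 - <<'E'
from h import *
s=observe();print(s["position"],s["tool_rot"],s["grip_width"],s["force"]); print(to_tool([.4215,.2757,.0645]))
E
```

```text
[0.41945817 0.27906876 0.16730282] [ 3.13996582e+00 -1.90274882e-03  1.76880231e+00] 0.028196081203530975 [ 0.20805466  0.61236114 -1.34204326]
[-0.0039002   0.00117202  0.10279763]
```

Emit:
{"fn": "send_rows", "kwargs": {
  "plan": "-.003 .001 .04 0 0 0 .02;-.003 .001 .075 0 0 0 .02;-.003 .001 .09 0 0 0 .02;-.003 .001 .098 0 0 0 .02;-.003 .001 .102 0 0 0 .02;-.003 .001 .1025 0 0 0 .02;-.003 .001 .1025 0 0 0 .02;-.003 .001 .1025 0 0 0 .05;-.003 .001 .1025 0 0 0 .05;-.003 .001 .1025 0 0 0 .05"
}}

```text
clock: 4.17
position: [0.4224, 0.2728, 0.0642]
tool_rot: [3.14, -0.001, 1.766]
force: [0.4, 0.3, 0.0]
grip_width: 0.05
finger_force: 0.0
```

Emit:
{"fn": "send_rows", "kwargs": {
  "plan": "0 0 -.04 0 0 0 .05;0 0 -.08 0 0 0 .05;-.02 -.001 -.1 0 0 0 .085;-.06 -.004 -.1 0 0 0 .085;-.1 -.0065 -.1 0 0 0 .085;-.14 -.009 -.1 0 0 0 .085;-.18 -.0115 -.1 0 0 0 .085;-.22 -.014 -.1 0 0 0 .085;-.26 -.0167 -.1 0 0 0 .085;-.30 -.0193 -.1 0 0 0 .085"
}}

```text
clock: 5.0
position: [0.4614, -0.0274, 0.1639]
tool_rot: [3.141, -0.0, 1.767]
force: [1.7, 0.9, -0.3]
grip_width: 0.085
finger_force: 0.0
```

Emit:
{"fn": "send_rows", "kwargs": {
  "plan": "-.036 -.0023 0 0 0 0 .085;-.036 -.0023 0 0 0 0 .085;-.036 -.0023 0 0 0 0 .085;-.036 -.0023 0 0 0 0 .085"
}}

```text
clock: 5.33
position: [0.4661, -0.061, 0.1636]
tool_rot: [3.141, -0.0, 1.766]
force: [0.6, -0.0, -1.3]
grip_width: 0.0851
finger_force: 0.0
```

```bash
python3 - <<'E'
from h import *
s=observe();print(s["position"],s["tool_rot"]); print(to_tool([.4667,-.0609,.036]))
f=frame("wrist");save(f,"w2.png",box=(150,100,550,400));f2=frame("top");save(f2,"t2.png",3.2,(155,110,405,290))
print(pix(f,[[.4667,-.0609,.07],[.4879,-.146,.041]])-[150,100])
E
```

```text
[ 0.46613444 -0.06099699  0.16357677] [ 3.14136076e+00 -2.98303201e-04  1.76600672e+00]
[-5.26146762e-05  5.44047826e-04  1.27576890e-01]
[[171.84504749 101.6982736 ]
 [175.6967245  172.10761254]]
```

View pics/w2.png

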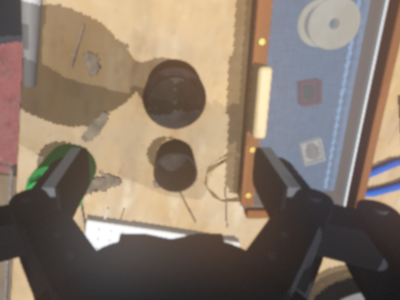

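The crop shows the jar at (174,95) and the cup at (175,166), both matching the predictions. Next I'll grasp the jar.

Emit:
{"fn": "send_rows", "kwargs": {
  "plan": "0 0 .04 0 0 0 .085;0 0 .08 0 0 0 .085;0 0 .11 0 0 0 .085;0 0 .1275 0 0 0 .085;0 0 .1275 0 0 0 .085;0 0 .1275 0 0 0 .05;0 0 .1275 0 0 0 .05;0 0 .1275 0 0 0 .05;0 0 .1275 0 0 0 .05;0 0 .1275 0 0 0 .05"
}}

```text
clock: 6.27
position: [0.4672, -0.0608, 0.0376]
tool_rot: [3.139, 0.0, 1.767]
force: [-0.3, 0.9, 7.6]
grip_width: 0.0574
finger_force: 25.9
```

Emit:
{"fn": "send_rows", "kwargs": {
  "plan": "0 0 -.035 0 0 0 .05;0 0 -.075 0 0 0 .05;0 0 -.115 0 0 0 .05;.036 .0107 -.115 0 0 -7 .05;.073 .0216 -.115 0 0 -14 .05;.11 .0325 -.115 0 0 -21 .05;.147 .0434 -.115 0 0 -28 .05;.184 .0543 -.115 0 0 -35 .05;.221 .0652 -.115 0 0 -42 .05;.258 .0761 -.115 0 0 -49 .05"
}}

```text
clock: 7.1
position: [0.4906, 0.2089, 0.1525]
tool_rot: [3.14, 0.001, 2.628]
force: [1.5, 0.6, -1.3]
grip_width: 0.0578
finger_force: 29.0
```

```bash
python3 - <<'E'
from h import *
s=observe();print(s["position"],s["tool_rot"],np.degrees(s["tool_rot"][2]),s["qpos"][6]); print(to_tool([.499,.284,.0446]))
E
```

```text
[0.49060294 0.20886577 0.15252265] [3.14002700e+00 1.34227589e-03 2.62797389e+00] 150.57181228913564 0.6237145049201378
[0.02974711 0.06939658 0.1079916 ]
```

Emit:
{"fn": "send_rows", "kwargs": {
  "plan": ".015 .035 0 0 0 -7 .05;.03 .0694 0 0 0 -14 .05;.03 .0694 0 0 0 -21 .05;.03 .0694 .02 0 0 -28 .05;.03 .0694 .05 0 0 -35 .05;.03 .0694 .08 0 0 -35 .05;.03 .0694 .095 0 0 -35 .05;.03 .0694 .103 0 0 -35 .05;.03 .0694 .1075 0 0 -35 .05;.03 .0694 .1075 0 0 -35 .05"
}}

```text
clock: 7.93
position: [0.4994, 0.2818, 0.0442]
tool_rot: [-3.141, 0.001, -3.051]
force: [-0.6, 0.6, -2.0]
grip_width: 0.0573
finger_force: 29.2
```

Emit:
{"fn": "send_rows", "kwargs": {
  "plan": "0 0 0 0 0 0 .05;0 0 0 0 0 0 .072;0 0 0 0 0 0 .075;0 0 0 0 0 0 .075;0 0 0 0 0 0 .075;0 0 -.04 0 0 0 .075;0 0 -.08 0 0 0 .075;0 0 -.11 0 0 0 .075;0 0 -.11 0 0 0 .075"
}}

```text
clock: 8.68
position: [0.5014, 0.2831, 0.1593]
tool_rot: [3.138, 0.007, -3.051]
force: [1.5, 0.8, 0.5]
grip_width: 0.0746
finger_force: 0.0
```

```bash
python3 - <<'E'
from h import *
s=observe();print(s["position"],s["tool_rot"],np.degrees(s["tool_rot"][2]),s["qpos"][6]); print(to_tool([.4879,-.146,.15]))
E
```

```text
[0.5014339  0.28305448 0.15933317] [ 3.13780021  0.00702841 -3.05121368] -174.8216664121978 1.0174758751494501
[ 0.05226771 -0.42611276  0.00735009]
```

Emit:
{"fn": "send_rows", "kwargs": {
  "plan": ".005 -.041 0 0 0 7 .075;.010 -.082 0 0 0 14 .075;.015 -.122 0 0 0 21 .075;.020 -.163 0 0 0 28 .075;.025 -.204 0 0 0 35 .075;.030 -.245 0 0 0 42 .075;.035 -.286 0 0 0 49 .075;.040 -.326 0 0 0 56 .075;.045 -.367 0 0 0 63 .075;.050 -.408 0 0 0 70 .075"
}}

```text
clock: 9.52
position: [0.486, -0.131, 0.1538]
tool_rot: [3.141, 0.0, 2.005]
force: [1.7, 0.3, -0.7]
grip_width: 0.0749
finger_force: 0.0
```

```bash
python3 - <<'E'
from h import *
s=observe();print(s["position"],np.degrees(s["tool_rot"])); print(to_tool([.4879,-.146,.013]))
f=frame("wrist");save(f,"w3.png");print(pix(f,[[.4879,-.146,.041],[.4879,-.146,.0]]))
E
```

```text
[ 0.48601494 -0.13100324  0.15375119] [1.79958609e+02 1.50665127e-02 1.14871430e+02]
[-0.01436168 -0.00469885  0.14075162]
[[316.42232972 210.17903576]
 [316.94744737 198.0501879 ]]
```

View pics/w3.png

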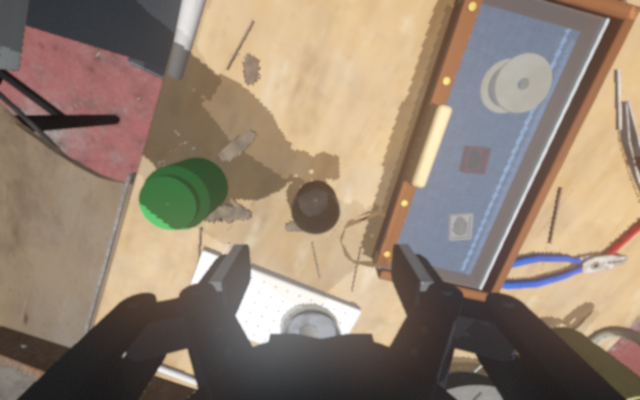

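The cup is at (317,205), as predicted, and the fingers clear the green jar.

Emit:
{"fn": "send_rows", "kwargs": {
  "plan": "-.0144 -.0047 .01 0 0 7 .075;-.0144 -.0047 .03 0 0 13.5 .075;-.0144 -.0047 .07 0 0 13.5 .075;-.0144 -.0047 .11 0 0 13.5 .075;-.0144 -.0047 .139 0 0 13.5 .075;-.0144 -.0047 .139 0 0 13.5 .04;-.0144 -.0047 .139 0 0 13.5 .04;-.0144 -.0047 .139 0 0 13.5 .04;-.0144 -.0047 .139 0 0 13.5 .04;-.0144 -.0047 .139 0 0 13.5 .04",
  "grip_force": 20
}}

```text
clock: 10.4
position: [0.4893, -0.1442, 0.0162]
tool_rot: [3.139, 0.001, 1.775]
force: [-0.2, 0.4, -0.2]
grip_width: 0.0439
finger_force: 21.5
```

```bash
python3 - <<'E'
from h import *
s=observe();print(s["position"],np.degrees(s["tool_rot"])); print(to_tool([.5765,.2923,.13]))
E
```

```text
[ 0.48929876 -0.14422531  0.01617334] [1.79852250e+02 5.53882731e-02 1.01722689e+02]
[ 0.40959311  0.17436746 -0.1137734 ]
```

Emit:
{"fn": "send_rows", "kwargs": {
  "plan": "0 0 -.035 0 0 0 .04;0 0 -.075 0 0 0 .04;0 0 -.115 0 0 0 .04;.037 .0155 -.115 0 0 -7 .04;.074 .031 -.115 0 0 -14 .04;.111 .0465 -.115 0 0 -21 .04;.148 .062 -.115 0 0 -28 .04;.185 .0785 -.115 0 0 -35 .04;.222 .094 -.115 0 0 -42 .04;.259 .11 -.115 0 0 -49 .04"
}}

```text
clock: 11.23
position: [0.5437, 0.134, 0.131]
tool_rot: [3.14, 0.002, 2.636]
force: [1.0, -0.2, 0.5]
grip_width: 0.0442
finger_force: 21.6
```

```bash
python3 - <<'E'
from h import *
s=observe();print(s["position"],np.degrees(s["tool_rot"]),s["grip_width"]); print(to_tool([.5765,.2923,.022]))
E
```

```text
[0.54370126 0.1340149  0.13097464] [1.79921759e+02 8.92147198e-02 1.51059370e+02] 0.04415693686363167
[0.04806138 0.15424127 0.10911066]
```

Emit:
{"fn": "send_rows", "kwargs": {
  "plan": ".012 .039 0 0 0 -7 .04;.024 .077 0 0 0 -14 .04;.036 .115 0 0 0 -21 .04;.048 .154 0 0 0 -28 .04;.048 .154 .02 0 0 -34 .04;.048 .154 .06 0 0 -34 .04;.048 .154 .09 0 0 -34 .04;.048 .154 .103 0 0 -34 .04;.048 .154 .1085 0 0 -34 .04;.048 .154 .1085 0 0 -34 .04"
}}

```text
clock: 12.07
position: [0.577, 0.2894, 0.0217]
tool_rot: [-3.141, 0.0, -3.06]
force: [0.5, 0.1, -0.7]
grip_width: 0.044
finger_force: 20.7
```

Emit:
{"fn": "send_rows", "kwargs": {
  "plan": "0 0 0 0 0 0 .04;0 0 0 0 0 0 .06;0 0 0 0 0 0 .065;0 0 0 0 0 0 .065;0 0 0 0 0 0 .065;0 0 -.04 0 0 0 .065;0 0 -.08 0 0 0 .065;0 0 -.12 0 0 0 .065;0 0 -.12 0 0 0 .065"
}}

```text
clock: 12.82
position: [0.5799, 0.291, 0.1488]
tool_rot: [3.137, 0.009, -3.06]
force: [0.8, 0.6, 0.8]
grip_width: 0.0649
finger_force: 0.0
```

```bash
python3 - <<'E'
from h import *
s=observe();print(s["position"],np.degrees(s["tool_rot"])); print(to_tool([.5475,-.049,.14]))
E
```

```text
[0.57994955 0.29101712 0.14879067] [ 179.75959466    0.51533862 -175.32578318]
[ 0.06012626 -0.33627362  0.00683932]
```

Emit:
{"fn": "send_rows", "kwargs": {
  "plan": ".006 -.034 0 0 0 7 .06;.012 -.068 0 0 0 14 .06;.018 -.102 0 0 0 21 .06;.024 -.136 0 0 0 28 .06;.030 -.170 0 0 0 35 .06;.036 -.204 0 0 0 42 .06;.042 -.238 0 0 0 49 .06;.048 -.272 0 0 0 56 .06;.054 -.306 0 0 0 63 .06;.060 -.336 0 0 0 70 .06"
}}

```text
clock: 13.65
position: [0.5443, -0.0524, 0.1413]
tool_rot: [3.141, 0.0, 1.995]
force: [0.4, -0.1, -0.2]
grip_width: 0.0606
finger_force: 0.0
```

Emit:
{"fn": "send_rows", "kwargs": {
  "plan": "0 0 0 0 0 7 .06;0 0 0 0 0 13.5 .06;0 0 0 0 0 13.5 .06;0 0 0 0 0 13.5 .06"
}}

```text
clock: 13.98
position: [0.5447, -0.0499, 0.141]
tool_rot: [3.142, 0.0, 1.771]
force: [0.4, -0.8, 1.2]
grip_width: 0.0596
finger_force: 0.0
```

```bash
python3 - <<'E'
from h import *
s=observe();print(s["position"],np.degrees(s["tool_rot"]))
f=frame("wrist");save(f,"w4.png",1.25);t=frame("top");save(t,"t4.png",3.2,(155,110,405,290))
hs=cv2.cvtColor(f["color"],cv2.COLOR_RGB2HSV)
for g in (f,t):
    pp=pix(g,[.5475,-.049,.062])[0];print("pred",pp)
    hs=cv2.cvtColor(g["color"],cv2.COLOR_RGB2HSV);m=((hs[...,2]>180)&(hs[...,1]>40)&(hs[...,1]<140)&(hs[...,0]<35)).astype(np.uint8)
    k=np.zeros_like(m);x,y=pp.astype(int);k[y-45:y+45,x-25:x+25]=m[y-45:y+45,x-25:x+25]
    for q in cv2.findContours(k,0,1)[0]:
        if cv2.contourArea(q)>60: r=cv2.minAreaRect(q);B=ray(g,cv2.boxPoints(r),.062);print(r,B.mean(0),np.linalg.norm(B[1]-B[0]),np.linalg.norm(B[2]-B[1]))
E
```

```text
[ 0.54473573 -0.04986102  0.14097216] [1.79996909e+02 9.86483662e-03 1.01445491e+02]
pred [324.71885263 206.51353781]
((326.5, 229.5), (29.0, 13.0), 90.0) [ 0.55317651 -0.06902475  0.062     ] 0.010865305296852038 0.02657817815854224
((304.0, 223.5), (53.0, 10.0), 90.0) [ 0.53354267 -0.06791402  0.062     ] 0.008196732877775628 0.047965694357013595
((327.0, 184.5), (37.0, 14.0), 90.0) [ 0.54558281 -0.03057846  0.062     ] 0.011105749981934447 0.030773772332150173
pred [331.64072008 178.37489168]
```

View pics/w4.png

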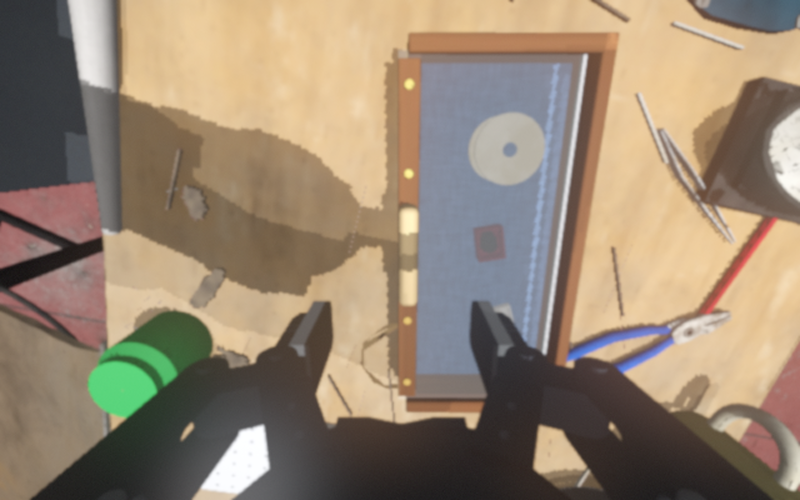

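View pics/t4.png

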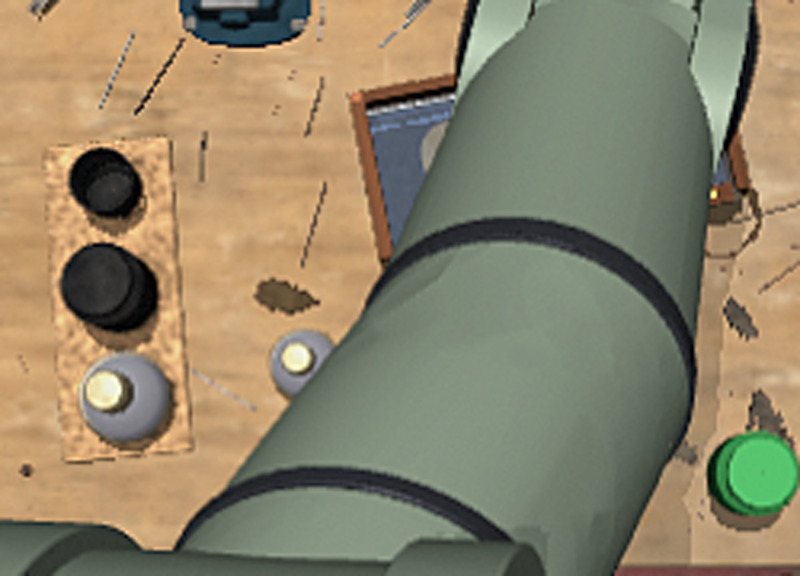

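The wrist view shows the pull at about (327,205) in original pixels, roughly 2 mm from the estimate and aligned with the tool. The top view shows all three objects standing on the mat. Now I'll grip the pull.

Emit:
{"fn": "send_rows", "kwargs": {
  "plan": ".001 .0046 .03 0 0 0 .05;.001 .0046 .06 0 0 0 .04;.001 .0046 .08 0 0 0 .04;.001 .0046 .093 0 0 0 .04;.001 .0046 .093 0 0 0 .03;.001 .0046 .093 0 0 0 0;.001 .0046 .093 0 0 0 0;.001 .0046 .093 0 0 0 0;.001 .0046 .093 0 0 0 0;.001 .0046 .093 0 0 0 0",
  "grip_force": 40
}}

```text
clock: 14.92
position: [0.5493, -0.0483, 0.0486]
tool_rot: [3.141, 0.0, 1.767]
force: [-1.1, -0.5, 1.3]
grip_width: 0.0119
finger_force: 41.5
```

Emit:
{"fn": "send_rows", "kwargs": {
  "plan": "0 -.006 0 0 0 0 0;0 -.02 0 0 0 0 0;0 -.036 0 0 0 0 0;0 -.052 0 0 0 0 0;0 -.068 0 0 0 0 0;0 -.082 0 0 0 0 0;0 -.09 0 0 0 0 0;0 -.095 0 0 0 0 0;0 -.097 0 0 0 0 0;0 -.097 0 0 0 0 0"
}}

```text
clock: 15.75
position: [0.4589, -0.0664, 0.0487]
tool_rot: [3.132, 0.002, 1.768]
force: [27.9, 5.2, -21.2]
grip_width: 0.0117
finger_force: 41.0
```

Emit:
{"fn": "send_rows", "kwargs": {
  "plan": "0 .004 0 0 0 0 0;0 .004 0 0 0 0 .02;0 .004 0 0 0 0 .04;0 .004 0 0 0 0 .045;0 .004 0 0 0 0 .045;0 .004 -.04 0 0 0 .045;0 .004 -.08 0 0 0 .06;0 .004 -.12 0 0 0 .06;0 .03 -.15 0 0 0 .06;0 .06 -.15 0 0 0 .06"
}}

```text
clock: 16.58
position: [0.5144, -0.056, 0.2039]
tool_rot: [3.134, 0.0, 1.765]
force: [1.7, 0.0, 1.6]
grip_width: 0.0602
finger_force: 0.0
```

```bash
python3 - <<'E'
from h import *
s=observe();print(s["position"],np.degrees(s["tool_rot"]),s["qpos"])
f=frame("wrist");save(f,"w5.png",1.25);print(pix(f,[.6032,.0333,.032]))
g=frame("top")
E
```

```text
[ 0.5143901  -0.05601889  0.20387017] [1.79593341e+02 2.21556599e-02 1.01120137e+02] [-0.32926043  0.41284109  0.42760009  1.93250888 -0.22817478  0.835827
  0.41356482]
[[417.19335488 117.06396862]]
```

View pics/w5.png

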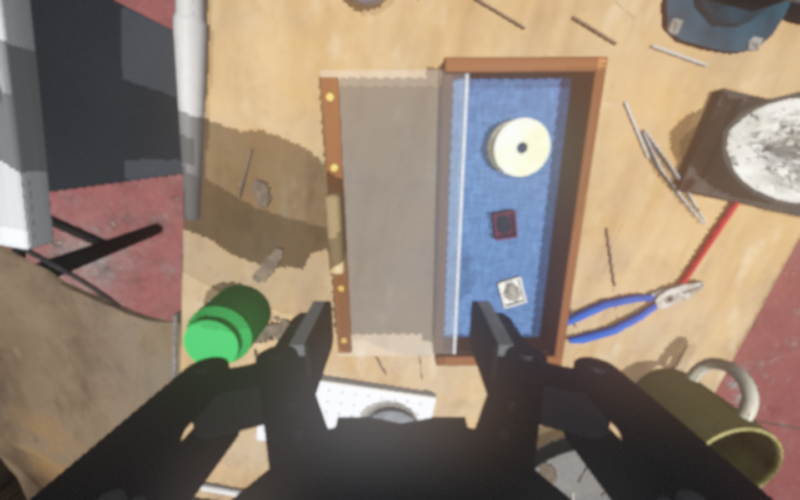

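The case is open. The spool's top flange is at (418,117) in original pixels, matching the prediction of (417,117), with about 30 mm free on each side.

Emit:
{"fn": "send_rows", "kwargs": {
  "plan": ".01 .015 0 0 0 7 .06;.02 .03 0 0 0 14 .06;.03 .045 0 0 0 21 .06;.04 .06 0 0 0 28 .06;.05 .075 0 0 0 35 .06;.06 .09 0 0 0 42 .06;.07 .105 0 0 0 49 .06;.07 .105 .02 0 0 56 .06;.07 .105 .04 0 0 63 .06;.07 .105 .06 0 0 70 .06"
}}

```text
clock: 17.52
position: [0.6015, 0.0335, 0.1367]
tool_rot: [3.142, 0.001, 0.539]
force: [0.0, 0.5, -1.6]
grip_width: 0.0599
finger_force: 0.0
```

Emit:
{"fn": "send_rows", "kwargs": {
  "plan": "0 0 .0 0 0 7 .062;0 0 0 0 0 14 .062;0 0 0 0 0 20 .062;0 0 0 0 0 20 .062;0 0 0 0 0 20 .062"
}}

```text
clock: 17.93
position: [0.6015, 0.0335, 0.1374]
tool_rot: [3.141, 0.001, 0.199]
force: [-0.7, 0.4, 0.4]
grip_width: 0.0616
finger_force: 0.0
```

```bash
python3 - <<'E'
from h import *
s=observe();print(s["position"],np.degrees(s["tool_rot"]),s["qpos"][6]);print(to_tool([.604,.033,.009]))
f=frame("wrist");save(f,"w6.png");print(pix(f,[[.604,.033,.032],[.604,.033,.006]]))
E
```

```text
[0.60151365 0.03345839 0.13741737] [1.79977976e+02 6.60064786e-02 1.13952546e+01] -0.9671888120051549
[0.00249471 0.00089124 0.12841493]
[[321.11499073 195.33609593]
 [321.07267165 188.2029642 ]]
```

View pics/w6.png

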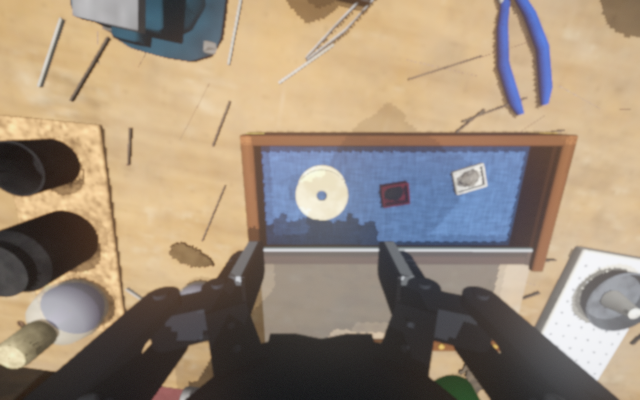

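The spool's centre is at (322,193), within 2 px of the prediction. I'll go down and grip it.

Emit:
{"fn": "send_rows", "kwargs": {
  "plan": ".003 0 .04 0 0 0 .062;.003 0 .08 0 0 0 .062;.003 0 .105 0 0 0 .062;.003 0 .12 0 0 0 .062;.003 0 .128 0 0 0 .062;.003 0 .128 0 0 0 .04;.003 0 .128 0 0 0 .04;.003 0 .128 0 0 0 .04;.003 0 .128 0 0 0 .04;.003 0 .128 0 0 0 .04",
  "grip_force": 25
}}

```text
clock: 18.82
position: [0.6055, 0.0344, 0.0109]
tool_rot: [-3.142, -0.001, 0.196]
force: [0.1, -0.2, -1.2]
grip_width: 0.0447
finger_force: 25.6
```

```bash
python3 - <<'E'
from h import *
s=observe();print(s["position"],np.degrees(s["tool_rot"]));print(to_tool([.448,-.298,.1]))
E
```

```text
[0.60554937 0.03436135 0.01091385] [-1.79995389e+02 -8.18407118e-02  1.12329317e+01]
[-0.21914716  0.2952969  -0.08942304]
```

Emit:
{"fn": "send_rows", "kwargs": {
  "plan": "0 0 -.035 0 0 0 .04;0 0 -.075 0 0 0 .04;0 0 -.11 0 0 0 .04;-.022 .03 -.11 0 0 0 .04;-.046 .062 -.11 0 0 0 .04;-.07 .094 -.11 0 0 0 .04;-.094 .127 -.11 0 0 0 .04;-.118 .159 -.11 0 0 0 .04;-.142 .191 -.11 0 0 0 .04;-.166 .224 -.11 0 0 0 .04"
}}

```text
clock: 19.65
position: [0.4848, -0.2191, 0.1205]
tool_rot: [3.142, -0.001, 0.196]
force: [0.8, -0.1, -2.0]
grip_width: 0.0451
finger_force: 26.1
```

Emit:
{"fn": "send_rows", "kwargs": {
  "plan": "-.022 .03 0 0 0 0 .04;-.044 .06 0 0 0 0 .04;-.053 .071 0 0 0 0 .04;-.053 .071 0 0 0 0 .04;-.053 .071 0 0 0 0 .04"
}}

```text
clock: 20.07
position: [0.4472, -0.2985, 0.1204]
tool_rot: [3.141, -0.001, 0.194]
force: [0.2, 0.2, -1.8]
grip_width: 0.0449
finger_force: 26.1
```

```bash
python3 - <<'E'
from h import *
s=observe();print(s["position"],np.degrees(s["tool_rot"]),s["grip_width"]);print(to_tool([.448,-.298,.0175]))
f=frame("wrist");save(f,"w7.png")
E
```

```text
[ 0.44723441 -0.29850196  0.12038783] [ 1.79986611e+02 -4.26281692e-02  1.11004205e+01] 0.044853730462903155
[ 0.00077136 -0.00036921  0.10288835]
```

View pics/w7.png

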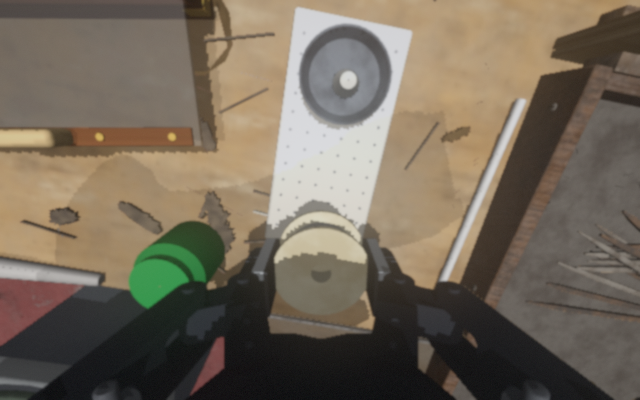

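The spool is held level over the bare half of the board: the dish is well ahead at (345,75) and the board's near edge is at about row 320. I'll set it down.

Emit:
{"fn": "send_rows", "kwargs": {
  "plan": ".001 0 .04 0 0 0 .04;.001 0 .08 0 0 0 .04;.001 0 .095 0 0 0 .04;.001 0 .1025 0 0 0 .04;.001 0 .1028 0 0 0 .04;.001 0 .1028 0 0 0 .04;.001 0 .1028 0 0 0 .055;.001 0 .1028 0 0 0 .06;.001 0 .1028 0 0 0 .06;.001 0 .1028 0 0 0 .06"
}}

```text
clock: 20.95
position: [0.4489, -0.2976, 0.0176]
tool_rot: [3.141, -0.001, 0.196]
force: [0.6, 0.8, -0.9]
grip_width: 0.0601
finger_force: 0.0
```

Emit:
{"fn": "send_rows", "kwargs": {
  "plan": "0 0 0 0 0 0 .065;0 0 -.04 0 0 0 .065;0 0 -.08 0 0 0 .065;0 0 -.12 0 0 0 .065;0 0 -.13 0 0 -7 .065;0 0 -.13 0 0 -14 .065;0 0 -.13 0 0 -21 .065;0 0 -.13 0 0 -28 .065;0 0 -.13 0 0 -35 .065;0 0 -.13 0 0 -42 .065"
}}

```text
clock: 21.78
position: [0.4485, -0.2976, 0.1473]
tool_rot: [3.141, -0.0, 0.935]
force: [0.1, -0.3, -0.7]
grip_width: 0.065
finger_force: 0.0
```

```bash
python3 - <<'E'
from h import *
s=observe();print(s["position"],np.degrees(s["tool_rot"]),s["grip_width"]);print(to_tool([.46,-.066,.13]))
f=frame("top");save(f,"t7.png",4,(360,150,480,290))
E
```

```text
[ 0.44848618 -0.2976105   0.14734273] [ 1.79981764e+02 -2.85230916e-03  5.35480877e+01] 0.0650136311811043
[ 0.1931373  -0.1283552   0.01731149]
```

Emit:
{"fn": "send_rows", "kwargs": {
  "plan": ".032 -.021 0 0 0 -7 .06;.064 -.042 0 0 0 -14 .05;.096 -.064 0 0 0 -21 .045;.128 -.085 0 0 0 -28 .045;.16 -.106 0 0 0 -35 .045;.193 -.128 0 0 0 -42 .045;.193 -.128 0 0 0 -47.7 .045;.193 -.128 0 0 0 -47.7 .045;.193 -.128 0 0 0 -47.7 .045"
}}

```text
clock: 22.58
position: [0.4615, -0.0666, 0.1472]
tool_rot: [3.142, 0.0, 1.756]
force: [-0.7, -0.3, -0.2]
grip_width: 0.0451
finger_force: 0.0
```

```bash
python3 - <<'E'
from h import *
s=observe();print(s["position"],np.degrees(s["tool_rot"]));print(to_tool([.4595,-.0663,.048]))
f=frame("wrist");save(f,"w8.png");print(pix(f,[[.4595,-.0663,.062]]))
E
```

```text
[ 0.46154373 -0.06663956  0.14722495] [1.79996167e+02 1.86069495e-03 1.00626113e+02]
[ 0.00071382 -0.00195271  0.0992248 ]
[[318.92691847 203.75506793]]
```

View pics/w8.png

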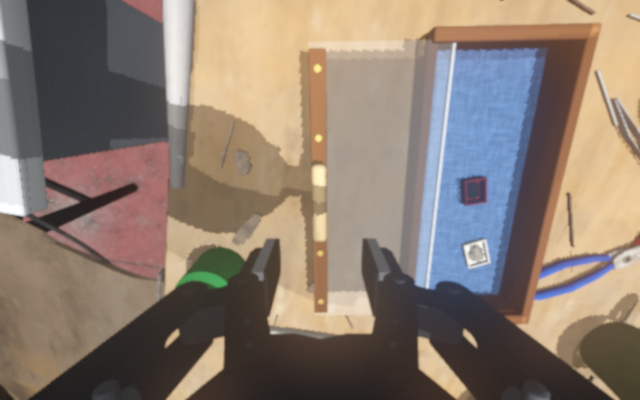

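The pull is at (319,203), as predicted, and the spool is gone from the case. I'll grip the pull and close the cover.

Emit:
{"fn": "send_rows", "kwargs": {
  "plan": ".001 -.002 .035 0 0 0 .045;.001 -.002 .07 0 0 0 .04;.001 -.002 .09 0 0 0 .04;.001 -.002 .099 0 0 0 .04;.001 -.002 .099 0 0 0 .03;.001 -.002 .099 0 0 0 0;.001 -.002 .099 0 0 0 0;.001 -.002 .099 0 0 0 0;.001 -.002 .099 0 0 0 0;.001 -.002 .099 0 0 0 0",
  "grip_force": 40
}}

```text
clock: 23.47
position: [0.4601, -0.0664, 0.0492]
tool_rot: [3.14, 0.001, 1.76]
force: [0.5, -5.6, 0.4]
grip_width: 0.0117
finger_force: 40.8
```

Emit:
{"fn": "send_rows", "kwargs": {
  "plan": "0 .006 0 0 0 0 0;0 .02 0 0 0 0 0;0 .036 0 0 0 0 0;0 .052 0 0 0 0 0;0 .068 0 0 0 0 0;0 .08 0 0 0 0 0;0 .088 0 0 0 0 0;0 .093 0 0 0 0 0;0 .095 0 0 0 0 0;0 .095 0 0 0 0 0"
}}

```text
clock: 24.3
position: [0.5538, -0.0477, 0.0492]
tool_rot: [3.139, 0.0, 1.761]
force: [1.1, -0.9, 5.3]
grip_width: 0.0119
finger_force: 41.6
```

Emit:
{"fn": "send_rows", "kwargs": {
  "plan": "0 .001 0 0 0 0 0;0 .002 0 0 0 0 0;0 .003 0 0 0 0 0;0 .004 0 0 0 0 0;0 .004 0 0 0 0 0;0 .004 0 0 0 0 0"
}}

```text
clock: 24.8
position: [0.5555, -0.0474, 0.0491]
tool_rot: [-3.14, -0.0, 1.76]
force: [-10.3, -3.0, 15.6]
grip_width: 0.0118
finger_force: 42.9
```

Emit:
{"fn": "send_rows", "kwargs": {
  "plan": "0 -.0015 0 0 0 0 0;0 -.0015 0 0 0 0 .02;0 -.0015 0 0 0 0 .035;0 -.0015 0 0 0 0 .04;0 -.0015 0 0 0 0 .04;0 -.0015 -.04 0 0 0 .04;0 -.0015 -.08 0 0 0 .06;0 -.0015 -.11 0 0 0 .065;.033 .008 -.11 0 0 -7 .065;.066 .017 -.11 0 0 -14 .065"
}}

```text
clock: 25.63
position: [0.5619, 0.0205, 0.1603]
tool_rot: [3.138, 0.002, 2.007]
force: [-0.0, 0.6, -0.5]
grip_width: 0.0649
finger_force: 0.0
```

```bash
python3 - <<'E'
from h import *
s=observe();print(s["position"],np.degrees(s["tool_rot"]));print(to_tool([.577,.2894,.14]))
E
```

```text
[0.56188131 0.02048757 0.16026854] [1.79809420e+02 9.94537917e-02 1.14997803e+02]
[0.23736771 0.12727364 0.02028   ]
```

Emit:
{"fn": "send_rows", "kwargs": {
  "plan": ".034 .018 0 0 0 -7 .065;.068 .036 0 0 0 -14 .065;.102 .055 0 0 0 -21 .065;.136 .073 0 0 0 -28 .065;.17 .091 0 0 0 -35 .065;.204 .109 0 0 0 -42 .065;.237 .127 0 0 0 -49 .065;.237 .127 0 0 0 -56 .065;.237 .127 0 0 0 -63 .065;.237 .127 .02 0 0 -69.7 .065"
}}

```text
clock: 26.47
position: [0.5776, 0.2909, 0.1407]
tool_rot: [3.14, 0.004, -3.054]
force: [0.7, -0.8, -0.0]
grip_width: 0.0649
finger_force: 0.0
```

```bash
python3 - <<'E'
from h import *
s=observe();print(s["position"],np.degrees(s["tool_rot"]));print(to_tool([.577,.2894,.0213]))
f=frame("wrist");save(f,"w9.png");print(pix(f,[[.577,.2894,.047]]))
g=frame("top");save(g,"t9.png",4,(270,110,470,260))
E
```

```text
[0.57758864 0.29091268 0.14071607] [ 179.89372258    0.23948723 -174.99213171]
[ 0.00121757 -0.00167701  0.11940912]
[[319.5201426  201.40467605]]
```

View pics/w9.png

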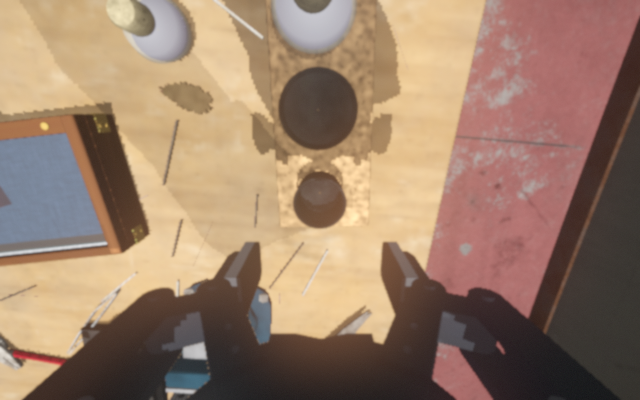

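View pics/t9.png

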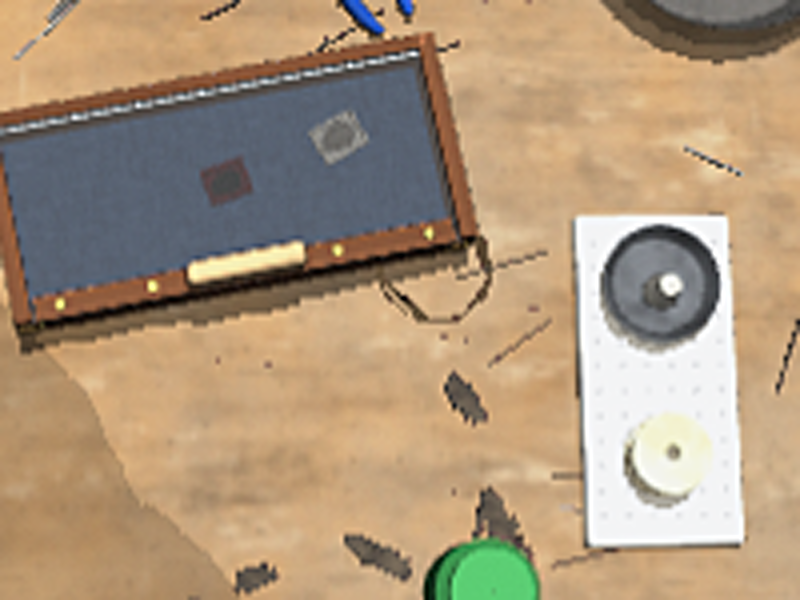

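The cover is shut and the spool stands near the middle of the board's bare half, at (668,458) in the crop. The cup is at (319,200) under the gripper, as predicted.

Emit:
{"fn": "send_rows", "kwargs": {
  "plan": ".001 -.0015 .04 0 0 0 .065;.001 -.0015 .08 0 0 0 .065;.001 -.0015 .105 0 0 0 .065;.001 -.0015 .119 0 0 0 .065;.001 -.0015 .119 0 0 0 .065;.001 -.0015 .119 0 0 0 .04;.001 -.0015 .119 0 0 0 .04;.001 -.0015 .119 0 0 0 .04;.001 -.0015 .119 0 0 0 .04;.001 -.0015 .119 0 0 0 .04",
  "grip_force": 20
}}

```text
clock: 27.4
position: [0.5764, 0.2884, 0.0211]
tool_rot: [3.14, 0.003, -3.062]
force: [-0.9, -0.9, 10.4]
grip_width: 0.0442
finger_force: 21.8
```

```bash
python3 - <<'E'
from h import *
s=observe();print(s["position"],np.degrees(s["tool_rot"]),s["grip_width"]);print(to_tool([.4893,-.1442,.12]))
E
```

```text
[0.57641485 0.28835432 0.02107467] [ 1.79934163e+02  1.45849975e-01 -1.75423954e+02] 0.04424937372753052
[ 0.12109507 -0.42411095 -0.0997213 ]
```

Emit:
{"fn": "send_rows", "kwargs": {
  "plan": "0 0 -.035 0 0 0 .04;0 0 -.075 0 0 0 .04;.002 -.007 -.115 0 0 0 .04;.012 -.042 -.115 0 0 7 .04;.023 -.08 -.115 0 0 14 .04;.034 -.118 -.115 0 0 21 .04;.045 -.156 -.115 0 0 28 .04;.056 -.194 -.115 0 0 35 .04;.067 -.232 -.115 0 0 42 .04;.078 -.27 -.115 0 0 49 .04"
}}

```text
clock: 28.23
position: [0.519, 0.0109, 0.1353]
tool_rot: [3.14, 0.001, 2.36]
force: [2.4, 0.2, -0.9]
grip_width: 0.0442
finger_force: 21.0
```

```bash
python3 - <<'E'
from h import *
s=observe();print(s["position"],np.degrees(s["tool_rot"]),s["grip_width"]);print(to_tool([.4893,-.1442,.0165]))
E
```

```text
[0.51899781 0.01089942 0.1353197 ] [1.79894092e+02 5.12534337e-02 1.35241376e+02] 0.044197338146892605
[-0.08801473 -0.13126333  0.11865605]
```

Emit:
{"fn": "send_rows", "kwargs": {
  "plan": "-.022 -.033 0 0 0 7 .04;-.044 -.066 0 0 0 14 .04;-.066 -.098 0 0 0 21 .04;-.088 -.131 0 0 0 28 .04;-.088 -.131 .02 0 0 33.5 .04;-.088 -.131 .06 0 0 33.5 .04;-.088 -.131 .095 0 0 33.5 .04;-.088 -.131 .112 0 0 33.5 .04;-.088 -.131 .1185 0 0 33.5 .04;-.088 -.131 .1193 0 0 33.5 .04"
}}

```text
clock: 29.07
position: [0.4902, -0.1427, 0.0146]
tool_rot: [-3.141, -0.001, 1.781]
force: [-0.3, -0.1, -0.4]
grip_width: 0.0439
finger_force: 21.7
```

Emit:
{"fn": "send_rows", "kwargs": {
  "plan": "0 0 0 0 0 0 .04;0 0 0 0 0 0 .06;0 0 0 0 0 0 .065;0 0 0 0 0 0 .065;0 0 0 0 0 0 .065;0 0 -.04 0 0 0 .065;0 0 -.08 0 0 0 .07;0 0 -.12 0 0 0 .075;0 0 -.145 0 0 0 .08;0 0 -.145 0 0 0 .08"
}}

```text
clock: 29.9
position: [0.4926, -0.1433, 0.1648]
tool_rot: [3.135, 0.002, 1.782]
force: [0.9, 0.0, -0.0]
grip_width: 0.0798
finger_force: 0.0
```

```bash
python3 - <<'E'
from h import *
s=observe();print(s["position"],np.degrees(s["tool_rot"]));print(to_tool([.4995,.282,.16]))
E
```

```text
[ 0.49264085 -0.14329355  0.16481233] [1.79605921e+02 1.26605163e-01 1.02088010e+02]
[0.41443677 0.0957404  0.00455517]
```

Emit:
{"fn": "send_rows", "kwargs": {
  "plan": ".037 .0085 0 0 0 -7 .08;.075 .017 0 0 0 -14 .08;.113 .026 0 0 0 -21 .08;.151 .035 0 0 0 -28 .08;.189 .0435 0 0 0 -35 .08;.227 .052 0 0 0 -42 .08;.265 .061 0 0 0 -49 .08;.303 .07 0 0 0 -56 .08;.341 .079 0 0 0 -63 .08;.379 .0875 0 0 0 -70 .08"
}}

```text
clock: 30.73
position: [0.4962, 0.2482, 0.1599]
tool_rot: [3.141, 0.0, 3.01]
force: [1.7, -0.6, 0.1]
grip_width: 0.08
finger_force: 0.0
```

Emit:
{"fn": "send_rows", "kwargs": {
  "plan": ".015 -.035 0 0 0 -7 .08;.015 -.035 0 0 0 -13 .08;.015 -.035 0 0 0 -13 .08"
}}

```text
clock: 30.98
position: [0.4762, 0.2129, 0.1597]
tool_rot: [-3.141, -0.001, -3.047]
force: [0.2, -0.1, -0.7]
grip_width: 0.0803
finger_force: 0.0
```

```bash
python3 - <<'E'
from h import *
s=observe();print(s["position"],np.degrees(s["tool_rot"]));print(to_tool([.4995,.282,.044]))
E
```

```text
[0.47618162 0.21294457 0.15967845] [-1.79971602e+02 -4.34839611e-02 -1.74555896e+02]
[-0.02985259  0.06658893  0.11562283]
```

Emit:
{"fn": "send_rows", "kwargs": {
  "plan": "-.015 .033 0 0 0 0 .082;-.03 .0666 0 0 0 0 .082;-.03 .0666 0 0 0 0 .082;-.03 .0666 .02 0 0 0 .082;-.03 .0666 .06 0 0 0 .082;-.03 .0666 .095 0 0 0 .082;-.03 .0666 .115 0 0 0 .082;-.03 .0666 .115 0 0 0 .082;-.03 .0666 .115 0 0 0 .05;-.03 .0666 .115 0 0 0 .05",
  "grip_force": 25
}}

```text
clock: 31.82
position: [0.5017, 0.2831, 0.0462]
tool_rot: [3.141, 0.002, -3.054]
force: [-0.1, 0.1, 1.3]
grip_width: 0.0603
finger_force: 0.1
```

Emit:
{"fn": "send_rows", "kwargs": {
  "plan": "0 0 0 0 0 0 .05;0 0 0 0 0 0 .05;0 0 0 0 0 0 .05"
}}

```text
clock: 32.07
position: [0.5018, 0.2831, 0.0466]
tool_rot: [3.14, 0.002, -3.053]
force: [-2.7, -1.6, 10.1]
grip_width: 0.0575
finger_force: 28.0
```

```bash
python3 - <<'E'
from h import *
s=observe();print(s["position"],np.degrees(s["tool_rot"]),s["grip_width"]);print(to_tool([.4672,-.0608,.15]))
E
```

```text
[0.50180298 0.28313132 0.04658096] [ 1.79929084e+02  1.36121454e-01 -1.74934197e+02] 0.0574675594853269
[ 0.064591   -0.33940401 -0.10399295]
```

Emit:
{"fn": "send_rows", "kwargs": {
  "plan": "0 0 -.035 0 0 0 .05;0 0 -.075 0 0 0 .05;0 0 -.11 0 0 0 .05;.0065 -.034 -.115 0 0 7 .05;.013 -.068 -.115 0 0 14 .05;.0195 -.102 -.115 0 0 21 .05;.026 -.136 -.115 0 0 28 .05;.0325 -.171 -.115 0 0 35 .05;.039 -.205 -.115 0 0 42 .05;.0455 -.24 -.115 0 0 49 .05"
}}

```text
clock: 32.9
position: [0.4768, 0.0382, 0.1609]
tool_rot: [3.14, 0.001, 2.369]
force: [1.5, 0.3, -1.2]
grip_width: 0.0575
finger_force: 28.8
```

```bash
python3 - <<'E'
from h import *
s=observe();print(s["position"],np.degrees(s["tool_rot"]),s["grip_width"]);print(to_tool([.4675,-.063,.0408]))
E
```

```text
[0.47683908 0.03821233 0.16087976] [1.79888614e+02 3.92934120e-02 1.35745416e+02] 0.05751832775694175
[-0.06385936 -0.07924357  0.11996975]
```

Emit:
{"fn": "send_rows", "kwargs": {
  "plan": "-.02 -.026 0 0 0 7 .05;-.042 -.053 0 0 0 14 .05;-.064 -.079 0 0 0 21 .05;-.064 -.079 0 0 0 28 .05;-.064 -.079 .02 0 0 34.5 .05;-.064 -.079 .06 0 0 34.5 .05;-.064 -.079 .095 0 0 34.5 .05;-.064 -.079 .112 0 0 34.5 .05;-.064 -.079 .117 0 0 34.5 .05;-.064 -.079 .1185 0 0 34.5 .05"
}}

```text
clock: 33.73
position: [0.4682, -0.0619, 0.0413]
tool_rot: [-3.141, -0.0, 1.773]
force: [-0.2, 0.8, -1.5]
grip_width: 0.0572
finger_force: 28.8
```

Emit:
{"fn": "send_rows", "kwargs": {
  "plan": "0 0 0.0005 0 0 0 .05;0 0 0.0005 0 0 0 .05;0 0 .0005 0 0 0 .07;0 0 .0005 0 0 0 .08;0 0 .0005 0 0 0 .08;0 0 .0005 0 0 0 .08;0 0 -.04 0 0 0 .08;0 0 -.08 0 0 0 .08;0 0 -.12 0 0 0 .07;0 0 -.12 0 0 0 .07"
}}

```text
clock: 34.57
position: [0.4708, -0.0623, 0.1672]
tool_rot: [3.134, 0.001, 1.773]
force: [1.4, -0.6, 0.1]
grip_width: 0.0701
finger_force: 0.0
```

```bash
python3 - <<'E'
from h import *
s=observe();print(s["position"],np.degrees(s["tool_rot"]));print(to_tool([.4224,.2728,.16]))
E
```

```text
[ 0.47080531 -0.06231525  0.16724962] [1.79546055e+02 6.67638800e-02 1.01557939e+02]
[0.33802663 0.01966456 0.00701176]
```

Next is the lamp, keeping the tool's yaw as it is.

Emit:
{"fn": "send_rows", "kwargs": {
  "plan": ".037 .002 0 0 0 0 .07;.075 .004 0 0 0 0 .07;.113 .0065 0 0 0 0 .07;.151 .009 0 0 0 0 .06;.189 .011 0 0 0 0 .06;.227 .013 0 0 0 0 .06;.265 .0155 0 0 0 0 .06;.303 .018 0 0 0 0 .055;.338 .0197 0 0 0 0 .055;.338 .0197 0 0 0 0 .055"
}}

```text
clock: 35.4
position: [0.4178, 0.2801, 0.1612]
tool_rot: [3.141, -0.002, 1.781]
force: [-1.2, 1.4, 0.6]
grip_width: 0.0552
finger_force: 0.0
```

```bash
python3 - <<'E'
from h import *
s=observe();print(s["position"],np.degrees(s["tool_rot"]));print(to_tool([.4224,.2728,.064]))
f=frame("wrist");p=pix(f,[.4224,.2728,.085])[0];print("pred cap",p);x,y=p.astype(int)
hs=cv2.cvtColor(f["color"],cv2.COLOR_RGB2HSV);m=((hs[...,1]>70)&(hs[...,0]<40)&(hs[...,2]>90)).astype(np.uint8)
c=cv2.HoughCircles(cv2.GaussianBlur(cv2.cvtColor(f["color"],cv2.COLOR_RGB2GRAY),(5,5),1)[y-60:y+60,x-60:x+60],cv2.HOUGH_GRADIENT,1,15,param1=60,param2=14,minRadius=8,maxRadius=25)
print(None if c is None else (c[0][:4]+[x-60,y-60,0]))
E
```

```text
[0.41776988 0.28013419 0.16115628] [ 1.79979401e+02 -1.30206310e-01  1.02031186e+02]
[-0.00835898  0.00296473  0.0971386 ]
pred cap [324.84980814 217.48705425]
[[325.5        212.5         18.5       ]
 [350.5        195.5         21.        ]
 [361.5        176.5         11.80000019]
 [362.5        216.5          9.60000038]]
```

Emit:
{"fn": "send_rows", "kwargs": {
  "plan": "-.0075 .003 .0 0 0 0 .06;-.0075 .003 .035 0 0 0 .06;-.0075 .003 .07 0 0 0 .06;-.0075 .003 .09 0 0 0 .06;-.0075 .003 .097 0 0 0 .06;-.0075 .003 .097 0 0 0 .02;-.0075 .003 .097 0 0 0 .02;-.0075 .003 .097 0 0 0 .02;-.0075 .003 .097 0 0 0 .02;-.0075 .003 .097 0 0 0 .02"
}}

```text
clock: 36.28
position: [0.4248, 0.2666, 0.0657]
tool_rot: [3.14, -0.001, 1.773]
force: [-1.5, -3.0, 9.7]
grip_width: 0.0281
finger_force: 25.6
```

```bash
python3 - <<'E'
from h import *
s=observe();print(s["position"],np.degrees(s["tool_rot"]),s["grip_width"],s["force"]);print(to_tool([.4532,.012,.16]))
E
```

```text
[0.42475164 0.26659917 0.06565379] [ 1.79892909e+02 -4.32051310e-02  1.01589661e+02] 0.02812210729054362 [-1.48660862 -3.00062355  9.74272286]
[-0.25505237 -0.02310419 -0.09458191]
```

Emit:
{"fn": "send_rows", "kwargs": {
  "plan": "0 0 -.03 0 0 0 .02;0 0 -.07 0 0 0 .02;0 0 -.105 0 0 0 .02;-.037 -.0033 -.105 0 0 0 .02;-.075 -.0067 -.105 0 0 0 .02;-.113 -.01 -.105 0 0 0 .02;-.15 -.0133 -.105 0 0 0 .02;-.188 -.0168 -.105 0 0 0 .02;-.225 -.02 -.105 0 0 0 .02;-.26 -.0233 -.105 0 0 0 .02"
}}

```text
clock: 37.12
position: [0.4536, 0.0052, 0.1703]
tool_rot: [3.14, -0.0, 1.773]
force: [1.2, 0.1, -1.9]
grip_width: 0.0277
finger_force: 25.9
```

Emit:
{"fn": "send_rows", "kwargs": {
  "plan": "0 0 0 0 0 0 .02;0 0 0 0 0 0 .02;0 0 0 0 0 0 .02"
}}

```text
clock: 37.37
position: [0.4537, 0.0075, 0.1699]
tool_rot: [3.141, -0.0, 1.773]
force: [-0.1, 0.5, -1.0]
grip_width: 0.0278
finger_force: 25.9
```

```bash
python3 - <<'E'
from h import *
s=observe();print(s["position"],np.degrees(s["tool_rot"]),s["grip_width"],s["force"]);print(to_tool([.454,.006,.0597]))
E
```

```text
[0.45367094 0.0074535  0.16985077] [ 1.79942601e+02 -2.32862722e-02  1.01597336e+02] 0.02783585583655143 [-0.08388451  0.46229366 -0.98153315]
[-1.53474539e-03 -8.02040916e-05  1.10150134e-01]
```

Emit:
{"fn": "send_rows", "kwargs": {
  "plan": "-.001 0 .04 0 0 0 .02;-.001 0 .08 0 0 0 .02;-.001 0 .1 0 0 0 .02;-.001 0 .108 0 0 0 .02;-.001 0 .1095 0 0 0 .02;-.001 0 .1095 0 0 0 .02;-.001 0 .1095 0 0 0 .02;-.001 0 .1095 0 0 0 .045;-.001 0 .1095 0 0 0 .05;-.001 0 .1095 0 0 0 .05"
}}

```text
clock: 38.2
position: [0.4541, 0.0064, 0.0604]
tool_rot: [3.14, -0.0, 1.774]
force: [0.4, -0.2, 0.5]
grip_width: 0.0497
finger_force: 0.0
```

Emit:
{"fn": "send_rows", "kwargs": {
  "plan": "0 0 -.04 0 0 0 .05;0 0 -.08 0 0 0 .05;0 0 -.12 0 0 0 .05;.04 0 -.15 0 0 0 .06;.08 0 -.15 0 0 0 .06;.12 0 -.15 0 0 0 .06;.16 0 -.15 0 0 0 .06;.2 0 -.15 0 0 0 .06;.24 0 -.15 0 0 0 .06;.28 0 -.15 0 0 0 .06"
}}

```text
clock: 39.03
position: [0.3964, 0.2826, 0.2103]
tool_rot: [3.141, -0.001, 1.774]
force: [1.2, -0.3, -0.6]
grip_width: 0.0601
finger_force: 0.0
```

Emit:
{"fn": "send_rows", "kwargs": {
  "plan": ".04 .04 -.01 0 0 0 .06;.08 .08 -.02 0 0 0 .06;.12 .08 -.02 0 0 0 .06;.16 .08 -.02 0 0 0 .06;.2 .08 -.02 0 0 0 .06;.24 .08 -.02 0 0 0 .06;.24 .08 -.02 0 0 0 .06"
}}

```text
clock: 39.62
position: [0.4245, 0.537, 0.2294]
tool_rot: [-3.141, -0.002, 1.778]
force: [-0.6, -0.1, 0.3]
grip_width: 0.06
finger_force: 0.0
```

```bash
python3 - <<'E'
from h import *
s=observe();print(s["position"],s["force"])
f=frame("top"); a=cv2.imread("pics/top0.png"); b=np.ascontiguousarray(f["color"][:,:,::-1]); cv2.imwrite("pics/t10.png",b)
for n,(x0,y0,x1,y1),z in(("lamp",(288,204,320,238),.06),("jar",(322,196,352,232),.06),("cup",(360,192,386,220),.035),("pull",(310,165,355,192),.062)):
    for i in(a,b):
        hs=cv2.cvtColor(i,cv2.COLOR_BGR2HSV);V=hs[...,2]
        m={"lamp":(hs[...,0]<35)&(hs[...,1]>60)&(V>200),"pull":(hs[...,0]<35)&(hs[...,1]>40)&(V>190)}.get(n,V<70)
        if n=="lamp": m=(hs[...,0]>100)&(hs[...,0]<150)&(hs[...,1]>15)
        k=np.zeros(V.shape,np.uint8);k[y0:y1,x0:x1]=m[y0:y1,x0:x1]
        q=max(cv2.findContours(k,0,1)[0],key=cv2.contourArea);r=cv2.boundingRect(q);c=(r[0]+(r[2]-1)/2,r[1]+(r[3]-1)/2)
        print(n,r,ray(f,[c],z)[0].round(4))
    tpl=a[y0+3:y1-3,x0+3:x1-3]; R_=cv2.matchTemplate(b[y0-12:y1+12,x0-12:x1+12],tpl,cv2.TM_CCOEFF_NORMED);_,v,_,l=cv2.minMaxLoc(R_);print("  template shift px",l[0]-15,l[1]-15,round(v,2))
E
```

```text
[0.42446547 0.5369663  0.22935798] [-0.6219327  -0.06089909  0.28612109]
lamp (293, 220, 26, 15) [0.436  0.0102 0.06  ]
lamp (293, 224, 24, 11) [0.4315 0.0124 0.06  ]
  template shift px -1 0 0.96
jar (324, 201, 27, 27) [ 0.4658 -0.0611  0.06  ]
jar (324, 201, 26, 27) [ 0.4658 -0.0599  0.06  ]
  template shift px -1 0 0.94
cup (363, 196, 21, 21) [ 0.4878 -0.1466  0.035 ]
cup (362, 195, 22, 21) [ 0.4901 -0.1454  0.035 ]
  template shift px 0 -2 0.93
pull (317, 174, 30, 9) [ 0.5484 -0.0487  0.062 ]
pull (322, 184, 33, 8) [ 0.5264 -0.0635  0.062 ]
  template shift px -1 -2 0.93
```

All three are back within about 5 mm by template match. The pull has moved about 5 mm further in, which fits a shut cover, so I'll hand in.

```bash
python3 -c "
from workcell import bot
print(bot.job_done())"
```

```text
the job is handed in; nothing more can be done
None
```

I handed the job in at about 40 s of the 144 s allowed. In the last pictures the spool stands on the bare half of the board and the cover is shut. The jar, lamp and cup are back within about 5 mm of where they stood, but the hand-in gave no verdict.

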